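# Clear a rejected cover plate from the checking nest into the reject bin

## Robot

A 6-joint arm with a two-finger parallel gripper is mounted at the origin on the work surface. World frame = base frame: x ahead of the robot, y to its left, z up, the work surface at z = 0. Lengths are in m, angles in rad, forces in N, time in s.
With the tool pointing down it reaches from about 0.275 to 0.85 m from the base axis. Payload 5.2 kg.
Tool frame: the origin (TCP) lies at the centre of the arm's flange, where the gripper is bolted on; the fingertips stand 173 mm ahead of it and the grasp point (between the pads) lies 155 mm ahead of it; y points along the fingers, x is the direction in which the jaws open and shut, and the axes are right-handed (so a half turn about y gives the same grasp; the last joint's range is limited). The gripper opens to 85 mm and grips with 20 to 120 N. Pads are 22 mm wide; open, the fingers measure 114 mm over their backs; the gripper's body (76 mm by 85 mm) begins 54 mm behind the grasp point. The pads swing forward as they close: fully open they stand 13 mm farther back than shut.
Start: joints at [1.141, 0.259, 1.535, -0, 1.348, -0.203], TCP at [0.124, 0.536, 0.405] pointing down, gripper open.
Joint ranges: [-3.14, 3.14], [-0.91, 2.08], [0.19, 2.58], [-1.22, 4.36], [0.22, 2.71], [-3.12, 3.12]. Speed limits (rad/s): [2.57, 2.57, 3.14, 3.14, 3.14, 3.14].

## Interface

Orientations are given as a unit quaternion [w, x, y, z].
In Python, from plant import robot gives the robot as it stands. The module is installed in compiled form; this text tells all that it offers.
- The arm moves only by the tool arm_command, never from a script. Its argument "targets" is one flat list of numbers, 4 for each row, row after row: the shift along the tool's x, y, z in units of 25 mm (1.0 is 25 mm), then the turn about the tool's y in units of 8 degrees (1.0 is 8 degrees). A call has 1 to 20 rows; each row is the pose to reach, as a shift and turn from the pose commanded when the call began, along the tool's axes at that moment; what a row does not reach only later rows make up. A row lasts 1/10 s, in which the tool goes at most 50 mm and 8.59 degrees, less where a joint would pass 70% of its speed; a pose out of reach is approached as far as the arm can. A call with a gripper value outside its range is refused whole. "grip" is the finger opening in mm, from 0 to 85.4, set as the call begins (left out, the last holds). The fingers move at their own pace and stop on an object; "squeeze" is the grip in N (left out, the last holds). Time passes only in rows, so rows that repeat a pose let the fingers close. It gives the time, the measured TCP pose, the force and the opening at its end, in the units of the state.
- robot.state(): the state, without advancing time (a new reading comes with each control period).
- robot.capture(name): name is "scene" or "top" or "wrist"; returns a dict with "image" (400x640x3 uint8, red, green, blue), "z_map" (400x640 float32, m along the optical axis (not along the pixel's ray), 0 where there is no reading), "intrinsics" (3x3 intrinsics, pixels), "dist_coeffs" ([k1, k2, p1, p2, k3] as OpenCV has them; the pictures are not rectified), "pose" (4x4, takes a point from camera to world coordinates). Camera axes: x right, y up, looking along -z (the intrinsics and any distortion apply to the point x, -y, -z); pixel columns grow to the right and rows downward; lengths in m; the calibration is good to about 2 mm. A picture is of the moment at which its call begins.
- robot.job_done(): hands the job in, once; it reports no verdict.
The state is a dict: "clock": time; "qpos": joint angles; "dq": joint speeds; "joint_torque": joint torques, N m; "ee_pos": TCP position; "tool_rot": TCP orientation; "force": force on the tool from outside, world axes, zero at the start; "moment": the same for the moment, N m; "finger_gap": finger opening in m.
Only numpy, scipy, OpenCV 4.12 (cv2) and the standard library are available. Lean on these libraries where they do the work, as an engineer would, in place of code of your own. Each camera call takes 0.05 s, during which the arm holds its last target.

## Task

The cover plate in the checking nest has failed inspection: slide it out of the nest, along the station's table and over the edge into the red reject bin (not the blue one), so that it ends lying in the bin and clear of the station. In the nest its edges are out of reach, so draw it out past the spring plunger with a fingertip pressed on its face, without leaning hard on it; do not lift it. Leave the square, the caliper and the carton where they are.

Things in the scene. Friction and masses are not known exactly. Their poses are not given: they have to be found in the camera images.
- station: Checking station, fixed: black table top 330 (its x) x 360 mm (its y), flat surface 90 mm above the bench, on a blue frame. Origin: under the top's centre, at bench level. +x is the way out of the nest to the two bins, which stand beyond the +x edge (x = 165 mm).
- nest (a point): Centre of the nest on the table surface (station x -75, y 0, z 90 mm; station axes). Nest: three blue-grey fences, 10 mm high, 15 mm thick. Inner faces: rear at station x -142.5; sides at y +55 and -55 mm, running from the rear fence to station x = -40 mm. Open to +x; its floor is the table surface, which goes on flat to the edge.
- spring (a point): Rest position of the brass tip of the spring plunger in the -y fence (station x -75, y -48.5 mm). Pushed in by the plate, it presses it against the +y fence with about 2.5 N, which with the friction beneath resists drawing it out (about 4 N along the table under a 10 N press). Its block outside the fence is 16 mm high and ends, with its tail, at station y -99 mm.
- dial (a point): Foot of the dial gauge's post on the table surface (station x -125, y +145 mm; 38 mm wide foot, post 130 mm high). Its dial reaches from the post to station x = -40 mm. Fixed; keep clear.
- edge (a point): Middle of the station's +x edge on the table surface (station x 165, y 0, z 90 mm; station axes). The plate is slid over this edge, in front of the red bin.
- plate: The rejected part: bright aluminium plate 130 (its x) x 105 (its y) x 8 mm, 0.2 to 0.4 kg, friction about 0.2 on the table, red cross on its face. Origin: centre of its underside. In the nest its x lies along the station's x, its face is 2 mm below the fence tops and its edges out of reach; too wide to grasp. 10 to 25 N on its face draws it out; never over 45 N.
- reject_bin: Red plastic picking bin, fixed on the bench: 200 (its x) x 180 mm (its y), walls 4, floor 4, rear and sides 85 mm high, front lip 45 mm high. Origin: centre of its underside. The low front faces its -x, 6 mm from the station's edge; axes parallel to the station's. Its middle is 92.5 mm to the +y or the -y side (it varies) of the station's middle line.
- pass_bin: Blue picking bin of the same shape for accepted plates, three good plates in it, on the other side from the red bin. Origin: centre of its underside. The rejected plate must not go here.
- square: Engineer's square, 108 x 70 x 12 mm, dark stock and bright blade, lying on the station's table beside the nest on the -y side. Origin: underside, middle. Leave alone.
- caliper: Caliper, 200 mm long, 10 mm thick, lying on the bench at the robot's right, past the bins. Origin: underside, middle of the beam. Leave alone.
- carton: Closed cardboard carton 200 x 150 x 100 mm on the bench, at the robot's left. Origin: centre of its underside. Leave alone.
There are look-alikes about, which are no part of the job. There is more than one size of the plate; the job needs the largest.

How it is judged:
By the outcome, as a careful person would: the job done as asked, in the order asked, and still so for the second after the job is handed in, with the robot touching nothing.
It also fails if it takes over 54 s, if anything falls off the work surface, if the arm or the gripper's body presses on something with over 40 N, if the wrist force passes 120 N, or if a joint passes its speed limit or range.

## Working session

There is one attempt and no reset: what is moved stays moved. The work goes in short steps, Python scripts to look and compute and a tool call to move; the robot and the scene stay as the last step left them, time stands still between calls to the robot, and variables do not carry over. Pictures are saved under pics/ and viewed, and the job is handed in when it is done.

Besides the shell and the picture viewer there is one more tool, called by a JSON object that holds its "name" and its "arguments", one argument or row to a line. arm_command: Moves the arm, as the interface text tells. Its arguments: {"type":"object","properties":{"targets":{"type":"array"},"grip":{"type":"number"},"squeeze":{"type":"number"}},"required":["targets"]}

```bash
mkdir -p pics
cat > h.py <<'E'
import numpy as np, cv2
from plant import robot
def cap(n,save=None):
    c=robot.capture(n)
    if save: cv2.imwrite('pics/'+save+'.png',c['image'][:,:,::-1])
    np.savez('last_'+n+'.npz',**{k:np.array(v) for k,v in c.items()})
    return c
def load(n): return dict(np.load('last_'+n+'.npz'))
def ray(c,uv):
    uv=np.array(uv,float).reshape(-1,1,2)
    p=cv2.undistortPoints(uv,np.array(c['intrinsics']),np.array(c['dist_coeffs'])).reshape(-1,2)
    d=np.c_[p[:,0],-p[:,1],-np.ones(len(p))]
    T=np.array(c['pose']); return T[:3,3],d@T[:3,:3].T
def plane(c,uv,z):
    o,d=ray(c,uv); t=(z-o[2])/d[:,2]; return o+d*t[:,None]
def proj(c,P):
    T=np.array(c['pose']);q=(np.array(P,float).reshape(-1,3)-T[:3,3])@T[:3,:3]
    q=q*[1,-1,-1]
    return cv2.projectPoints(q.reshape(-1,1,3),np.zeros(3),np.zeros(3),np.array(c['intrinsics']),np.array(c['dist_coeffs']))[0].reshape(-1,2)
E
python3 - <<'E'
from h import *
print(robot.state())
for n in ['scene','top','wrist']:
    c=cap(n,n+'0'); print(n,np.round(c['pose'],3).tolist(),c['dist_coeffs'])
E
```

```text
{'clock': 0.0, 'qpos': array([ 1.14118981e+00,  2.59347591e-01,  1.53611181e+00,  1.39018545e-05,
        1.34798616e+00, -2.02808258e-01]), 'dq': array([ 7.77684363e-04,  4.26949827e-04,  9.35098408e-04, -1.93596518e-03,
        6.84092324e-04, -5.27412183e-05]), 'joint_torque': array([ 1.74824631e-04, -4.46024215e+01, -2.90577328e+01, -1.89870270e-04,
        1.18761222e-02,  2.75046460e-05]), 'ee_pos': array([0.12355745, 0.53571471, 0.40386039]), 'tool_rot': array([-0.55307523,  0.55365911,  0.43962296, -0.44079591]), 'force': array([ 0.77015799, -0.39296537, -0.12557742]), 'moment': array([-0.00721918, -0.01024501, -0.02032381]), 'finger_gap': 0.08541800832350138}
scene [[0.743, -0.363, 0.563, 1.485], [0.67, 0.391, -0.631, -0.968], [0.009, 0.846, 0.533, 0.924], [0.0, 0.0, 0.0, 1.0]] [-0.01186472  0.          0.          0.          0.        ]
top [[-0.007, 0.986, -0.167, 0.368], [-1.0, -0.007, -0.003, 0.021], [-0.004, 0.167, 0.986, 1.467], [0.0, 0.0, 0.0, 1.0]] [0.01051314 0.         0.         0.         0.        ]
wrist [[0.225, -0.929, -0.293, 0.049], [0.974, 0.214, 0.069, 0.552], [-0.001, -0.301, 0.954, 0.373], [0.0, 0.0, 0.0, 1.0]] [-0.0017004  0.         0.         0.         0.       ]
```

View pics/scene0.png

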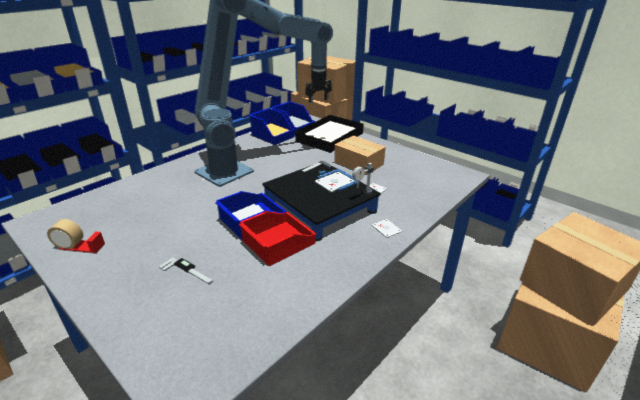

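View pics/top0.png

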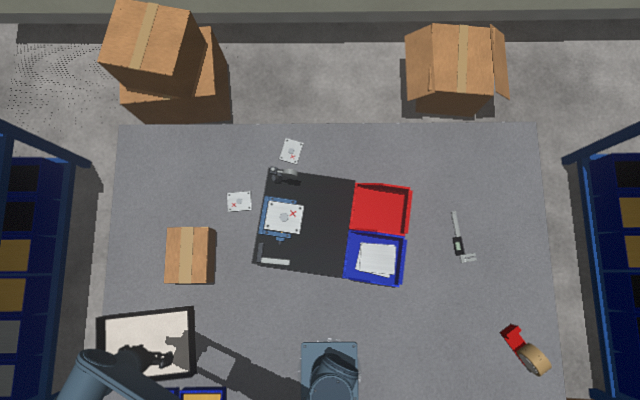

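View pics/wrist0.png

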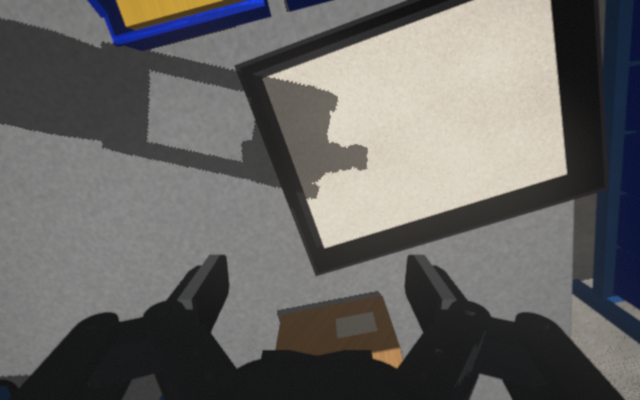

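Run:
```python
from h import *
c=load('top'); im=c['image']
cr=cv2.resize(im[130:310,210:430],None,fx=3.6,fy=3.3,interpolation=cv2.INTER_CUBIC)
cv2.imwrite('pics/topcrop.png',cr[:,:,::-1])
# heights from z_map
T=c['pose'];uu,vv=np.meshgrid(np.arange(640),np.arange(400))
o,d=ray(c,np.c_[uu.ravel(),vv.ravel()]); W=(o+d*c['z_map'].ravel()[:,None]).reshape(400,640,3)
for p in [(284,230),(325,230),(325,190),(270,262),(380,210),(380,258),(291,151),(239,202)]:
    print(p,np.round(W[p[1],p[0]],3))
g=im.astype(int).max(2)
m=((g<60)&(abs(W[...,2]-.09)<.015)); m=m.astype(np.uint8)
m[:,:250]=0;m[:,420:]=0
m2=((abs(W[...,2]-.092)<.014)).astype(np.uint8); m2[:, :240]=0; m2[:,358:]=0; m2[:160]=0;m2[285:]=0
r=cv2.minAreaRect(np.argwhere(m2)[:,::-1].astype(np.float32)); print(r)
# plate mask
mp=((im.min(2)>150)&(abs(W[...,2]-.098)<.012)).astype(np.uint8)
n,l,s,ce=cv2.connectedComponentsWithStats(mp)
for i in range(1,n):
    if s[i,4]>60:
        cn=np.argwhere(l==i)[:,::-1].astype(np.float64)
        w=plane(c,cn,.098)[:,:2].astype(np.float32)
        print(s[i],cv2.minAreaRect(w))
# red bin
hsv=cv2.cvtColor(im,cv2.COLOR_RGB2HSV)
mt=(g<60)&(abs(W[...,2]-.09)<.006)
mt[:, :240]=0; mt[:,360:]=0; mt[:165]=0; mt[285:]=0
w=W[mt][:,:2].astype(np.float32); print('top',cv2.minAreaRect(w),len(w))
pl=plane(c,np.argwhere(mt)[:,::-1].astype(float),.09)[:,:2].astype(np.float32); print(cv2.minAreaRect(pl))
```

```text
(284, 230) [0.507 0.159 0.1  ]
(325, 230) [0.507 0.011 0.089]
(325, 190) [0.657 0.009 0.085]
(270, 262) [0.393 0.208 0.098]
(380, 210) [ 0.592 -0.205  0.005]
(380, 258) [ 0.406 -0.196  0.029]
(291, 151) [0.835 0.144 0.005]
(239, 202) [0.628 0.347 0.004]
((303.3308410644531, 221.71995544433594), (91.61814880371094, 97.9349136352539), 8.673172950744629)
[264 201  40  33 968] ((0.5557801127433777, 0.16106052696704865), (0.13030382990837097, 0.10322394222021103), 81.34459686279297)
[261 258  28   7 128] ((0.39698559045791626, 0.19189795851707458), (0.09777277708053589, 0.01616194099187851), 83.95416259765625)
top ((0.5404817461967468, 0.08620946109294891), (0.3238411247730255, 0.3585999608039856), 80.98712921142578) 3796
((0.5401418805122375, 0.08621619641780853), (0.3233204483985901, 0.3576662540435791), 81.09845733642578)
```

View pics/topcrop.png

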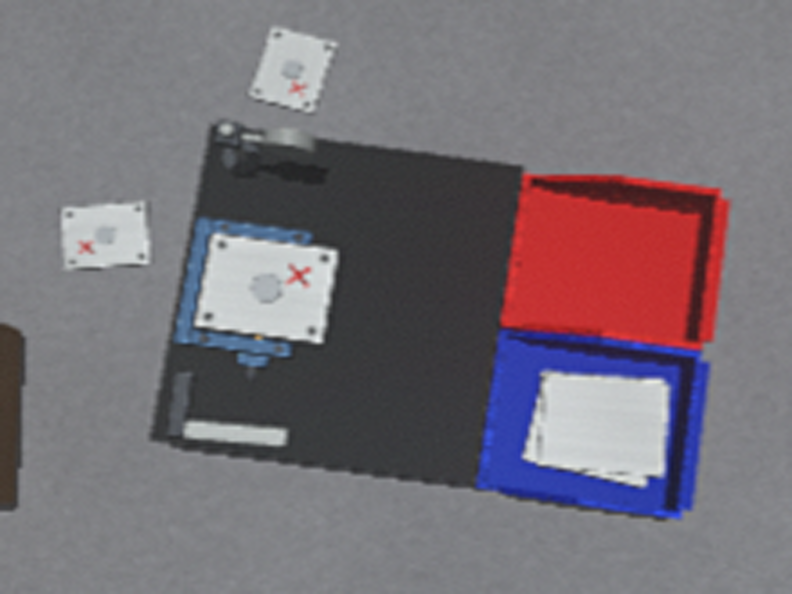

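```bash
cat >> h.py <<'E'
from scipy.spatial.transform import Rotation as R
def tool(s=None):
    s=s or robot.state(); q=s['tool_rot']; return R.from_quat([q[1],q[2],q[3],q[0]]).as_matrix(), s['ee_pos']
TH=np.deg2rad(-98.95); XS=np.array([np.cos(TH),np.sin(TH),0]); YS=np.array([-XS[1],XS[0],0])
C=np.array([0.5403,0.0862,0])
def sw(x,y,z): return C+XS*x/1000+YS*y/1000+np.array([0,0,z/1000])
def ws(P): d=np.array(P)-C; return np.round([d@XS*1000,d@YS*1000,d[2]*1000],1)
def goto(P):
    M,p=tool(); print('units',np.round(M.T@(np.array(P)-p)/0.025,2));
E
python3 - <<'E'
from h import *
M,p=tool(); print(np.round(M,3)); print('tcp st',ws(p))
print('plate',ws([.5558,.1611,.098]))
# yaw needed: tool x parallel to YS, turn about tool y (down)
a=np.arctan2(M[1,0],M[0,0]); print('toolx yaw',np.rad2deg(a),'YS yaw',np.rad2deg(np.arctan2(YS[1],YS[0])))
goto(sw(-77,2.5,300))
c=load('top')
for n,P in dict(platec=sw(-77.5,2.5,98),corn1=sw(165,180,90),corn2=sw(165,-180,90),corn3=sw(-165,-180,90),f=sw(-40,55,100)).items(): print(n,proj(c,P))
E
```

```text
[[ 0.225 -0.001 -0.974]
 [ 0.974 -0.001  0.225]
 [-0.001 -1.     0.   ]]
tcp st [-379.3 -481.6  404. ]
plate [-76.4   3.7  98. ]
toolx yaw 77.00734823552388 YS yaw -8.95
units [-10.69   4.17 -20.17]
platec [[283.31982433 217.04777316]]
corn1 [[355.55252907 180.21308652]]
corn2 [[342.07083557 277.47634717]]
corn3 [[251.13095449 263.5634713 ]]
f [[295.72991716 204.42531466]]
```

{"name": "arm_command", "arguments": {
  "targets": [-1,0,-2,1,-2,0,-4,2,-3,0,-6,3,-4,0,-8,4,-5,0,-10,5,-6,0,-12,6,-7.5,0,-14,7,-8.5,0,-16,8,-9.5,0,-18,9,-10.7,0,-20.2,10,-10.7,1,-20.2,10.75,-10.7,2,-20.2,10.75,-10.7,3,-20.2,10.75,-10.7,3,-20.2,10.75,-10.7,3,-20.2,10.75],
  "grip": 0,
  "squeeze": 40
}}

```text
clock: 1.65
ee_pos: [0.5554, 0.1618, 0.3296]
tool_rot: [-0.705, 0.705, -0.056, 0.055]
force: [0.5, -0.7, 0.2]
finger_gap: 0.0
```

Run:
```python
from h import *
M,p=tool(); print(np.round(M,3)); print('tcp st',ws(p)); goto(sw(-77,2.5,275)); print(robot.state()['qpos'])
c=cap('wrist','wrist1');cap('scene','scene1')
c=load('scene'); cv2.imwrite('pics/scene1c.png',cv2.resize(c['image'][130:260,220:410],None,fx=4,fy=4,interpolation=3)[:,:,::-1])
print('XS in tool',np.round(M.T@XS,3),'YS',np.round(M.T@YS,3))
```

```text
[[ 0.988 -0.002  0.156]
 [-0.156 -0.     0.988]
 [-0.002 -1.    -0.   ]]
tcp st [-77.1   3.2 329.6]
units [-0.02  2.18 -0.  ]
[9.07673727e-02 3.68635630e-01 1.57122209e+00 1.53913400e-04
 1.20333136e+00 2.47646318e-01]
XS in tool [ 0.001  0.    -1.   ] YS [ 1.    -0.002  0.001]
```

View pics/wrist1.png

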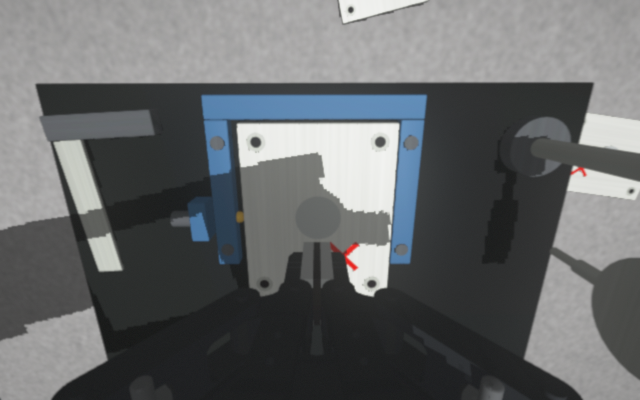

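View pics/scene1c.png

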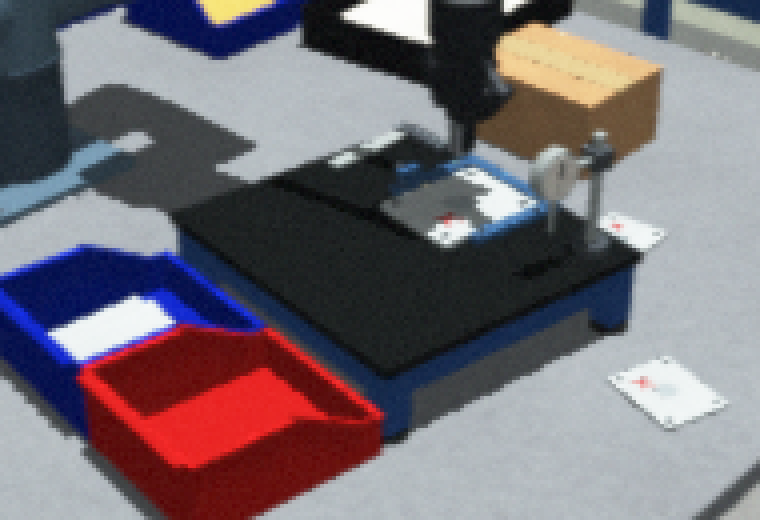

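{"name": "arm_command", "arguments": {
  "targets": [0,1,-0.6,0,0,1.7,-1.1,0,0,2.1,-1.1,0,0,2.2,-1.1,0,0,2.25,-1.1,0,0,2.25,-1.1,0]
}}

```text
clock: 2.35
ee_pos: [0.5517, 0.1352, 0.2745]
tool_rot: [0.705, -0.705, 0.055, -0.056]
force: [0.7, 0.4, 0.3]
finger_gap: 0.0002
```

{"name": "arm_command", "arguments": {
  "targets": [0,0.04,0,0,0,0.08,0,0,0,0.12,0,0,0,0.14,0,0,0,0.14,0,0]
}}

```text
clock: 2.85
ee_pos: [0.5514, 0.1348, 0.2715]
tool_rot: [0.705, -0.705, 0.055, -0.056]
force: [-2.8, -0.5, 9.2]
finger_gap: -0.0001
```

{"name": "arm_command", "arguments": {
  "targets": [0,0.01,0,0,0,0.02,0,0,0,0.02,0,0]
}}

```text
clock: 3.15
ee_pos: [0.5514, 0.1348, 0.2715]
tool_rot: [0.705, -0.705, 0.055, -0.056]
force: [-3.8, 1.2, 12.6]
finger_gap: -0.0001
```

{"name": "arm_command", "arguments": {
  "targets": [0,0.02,0,0,0,0.02,-0.1,0,0,0.02,-0.2,0,0,0.02,-0.3,0,0,0.02,-0.4,0,0,0.02,-0.5,0,0,0.02,-0.6,0,0,0.02,-0.7,0,0,0.02,-0.8,0]
}}

```text
clock: 4.05
ee_pos: [0.5488, 0.1157, 0.2714]
tool_rot: [0.706, -0.704, 0.054, -0.057]
force: [-2.4, 4.4, 12.5]
finger_gap: -0.0002
```

```bash
cat >> h.py <<'E'
def plate(nm=None):
    c=cap('top',nm); im=c['image']
    uu,vv=np.meshgrid(np.arange(640),np.arange(400)); o,d=ray(c,np.c_[uu.ravel(),vv.ravel()])
    W=(o+d*c['z_map'].ravel()[:,None]).reshape(400,640,3)
    mp=((im.min(2)>110)&(im.max(2).astype(int)-im.min(2)<60)&(abs(W[...,2]-.098)<.012)).astype(np.uint8)
    n,l,s,ce=cv2.connectedComponentsWithStats(mp)
    for i in range(1,n):
        if s[i,4]>100:
            w=plane(c,np.argwhere(l==i)[:,::-1].astype(float),.098)[:,:2].astype(np.float32)
            r=cv2.minAreaRect(w); print(s[i],ws([*r[0],.098]),np.round(np.array(r[1])*1000,1),round(r[2],1))
    st=robot.state(); print('tcp',ws(st['ee_pos']),'F',np.round(st['force'],1),st['clock'])
    cv2.imwrite('pics/%sc.png'%nm,cv2.resize(im[150:300,230:430],None,fx=3.8,fy=3.8,interpolation=3)[:,:,::-1])
E
python3 -c "
from h import *
plate('t2'); cap('wrist','w2')"
```

```text
[272 218  12  14 141] [-93.6 -27.5  98. ] [40.1 47.5] 89.6
tcp [-30.1   3.8 271.4] F [-2.3  3.3 12.6] 4.1
```

View pics/t2c.png

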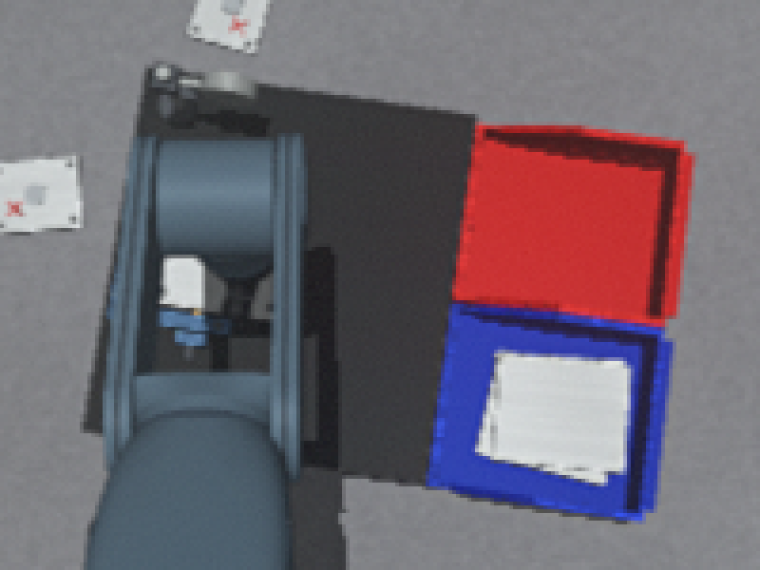

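View pics/w2.png

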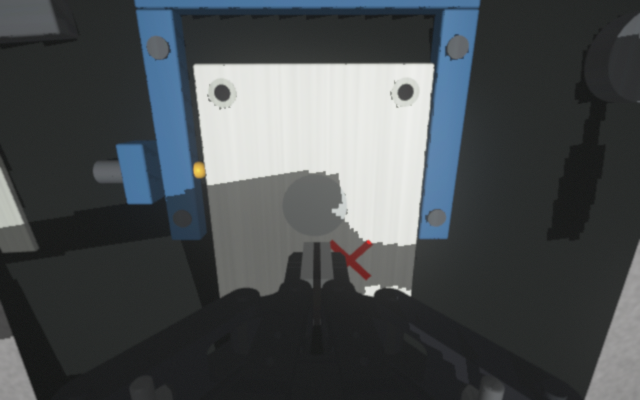

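{"name": "arm_command", "arguments": {
  "targets": [0,0,-0.15,0,0,0,-0.3,0,0,0,-0.45,0,0,0,-0.6,0,0,0,-0.75,0,0,0,-0.9,0,0,0,-1.05,0,0,0,-1.2,0,0,0,-1.35,0,0,0,-1.5,0]
}}

```text
clock: 5.15
ee_pos: [0.5432, 0.0784, 0.2714]
tool_rot: [0.706, -0.704, 0.054, -0.057]
force: [-0.8, 3.9, 12.7]
finger_gap: -0.0005
```

{"name": "arm_command", "arguments": {
  "targets": [0,0,-0.15,0,0,0,-0.35,0,0,0,-0.55,0,0,0,-0.75,0,0,0,-0.95,0,0,0,-1.15,0,0,0,-1.35,0,0,0,-1.55,0,0,0,-1.75,0,0,0,-1.95,0,0,0,-2.15,0,0,0,-2.35,0,0,0,-2.45,0]
}}

```text
clock: 6.45
ee_pos: [0.534, 0.0171, 0.2714]
tool_rot: [0.705, -0.705, 0.053, -0.058]
force: [-0.1, 1.9, 11.2]
finger_gap: 0.0002
```

```bash
python3 -c "
from h import *
plate('t3'); cap('wrist','w3');M,p=tool();print('XS in tool',np.round(M.T@XS,3),'YS',np.round(M.T@YS,3))"
```

```text
[261 258  26   7 136] [ -86.5 -158.2   98. ] [90.7 18.9] 84.5
tcp [ 69.4   4.6 271.4] F [ 0.6  1.2 12.3] 6.5
XS in tool [ 0.001 -0.    -1.   ] YS [1.    0.006 0.001]
```

View pics/w3.png

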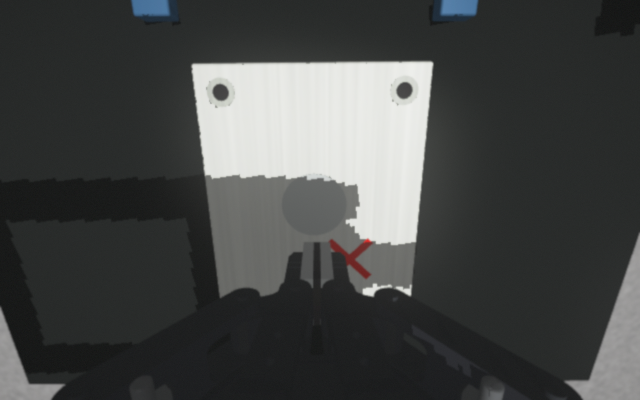

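{"name": "arm_command", "arguments": {
  "targets": [0.1,0,0,0,0.25,0,0,0,0.4,0,0,0,0.55,0,0,0,0.7,0,0,0,0.85,0,0,0,1.0,0,0,0,1.15,0,0,0,1.3,0,0,0,1.4,0,0,0]
}}

```text
clock: 7.55
ee_pos: [0.5682, 0.0117, 0.2714]
tool_rot: [-0.705, 0.705, -0.054, 0.057]
force: [-2.4, 0.4, 14.4]
finger_gap: -0.0
```

```bash
python3 -c "
from h import *
plate('t4'); cap('wrist','w4')"
```

```text
[303 208  11  22 153] [13.6 10.2 98. ] [28.8 79.6] 82.8
[261 257  27   8 144] [ -84.4 -157.9   98. ] [95.  19.2] 84.5
tcp [ 69.2  39.4 271.4] F [-0.9  1.3 13.6] 7.6
```

View pics/w4.png

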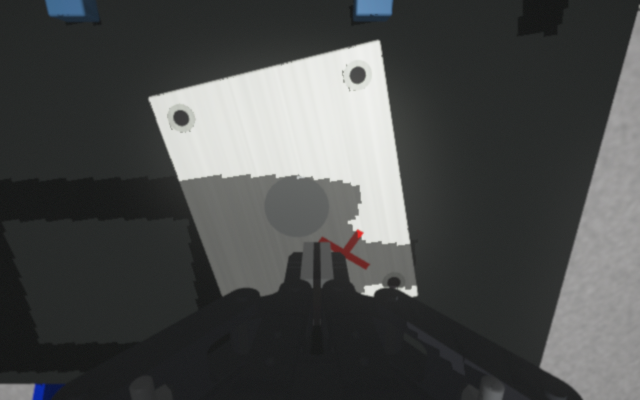

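{"name": "arm_command", "arguments": {
  "targets": [0,-0.3,0,0,0,-0.4,0.5,0,-0.2,-0.4,1.2,0,-0.5,-0.4,1.9,0,-0.5,-0.4,2.1,0,-0.5,-0.2,2.1,0,-0.5,-0.06,2.1,0,-0.5,-0.03,2.1,0,-0.5,0,2.1,0,-0.5,0,2.1,0]
}}

```text
clock: 8.65
ee_pos: [0.5643, 0.0651, 0.2714]
tool_rot: [0.705, -0.705, 0.054, -0.057]
force: [-2.9, 1.3, 16.6]
finger_gap: 0.0003
```

```bash
python3 -c "
from h import *
plate('t5'); cap('wrist','w5')"
```

```text
[328 199   8  29 140] [94.7 43.5 98. ] [104.4  24.9] 4.0
tcp [ 17.1  27.  271.4] F [-1.6  1.8 15.9] 8.7
```

View pics/w5.png

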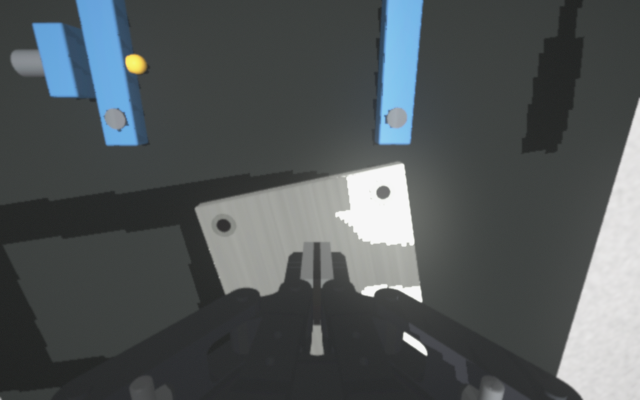

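{"name": "arm_command", "arguments": {
  "targets": [0.1,0,0,0,0.25,0,0,0,0.4,0,0,0,0.55,0,0,0,0.7,0,0,0,0.85,0,0,0,1.0,0,0,0,1.15,0,0,0,1.3,0,0,0,1.4,0,0,0,1.4,0,0,0]
}}

```text
clock: 9.85
ee_pos: [0.5991, 0.0591, 0.2714]
tool_rot: [-0.705, 0.705, -0.054, 0.058]
force: [-1.1, -0.3, 13.5]
finger_gap: -0.0002
```

```bash
python3 -c "
from h import *
plate('t6'); cap('wrist','w6')"
```

```text
[329 194   9  29 121] [96.8 62.8 98. ] [ 29.4 103.9] 89.2
tcp [ 17.6  62.3 271.4] F [-1.2 -0.6 14.3] 9.9
```

View pics/t6c.png

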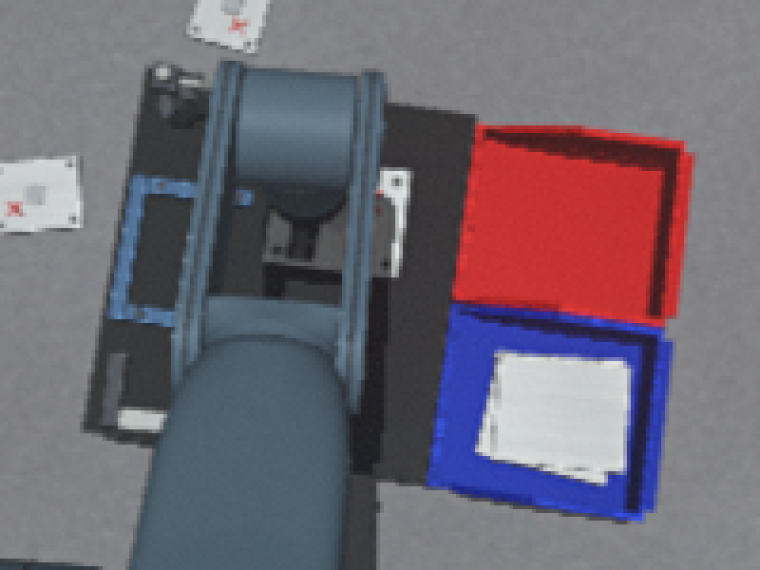

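View pics/w6.png

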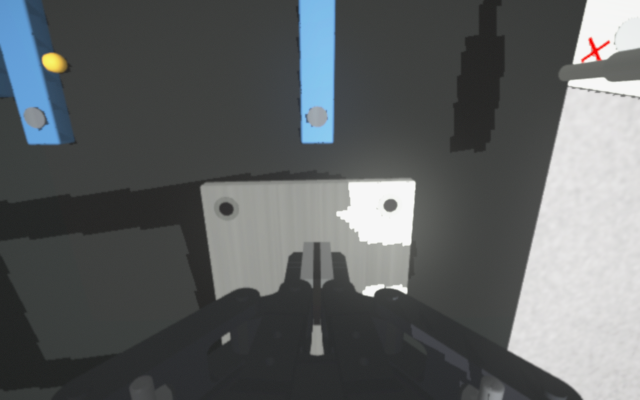

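{"name": "arm_command", "arguments": {
  "targets": [0,-0.3,0,0,0,-0.4,-0.3,0,0,-0.4,-0.7,0,0,-0.4,-1.0,0,0,-0.2,-1.0,0,0,-0.06,-1.0,0,0,-0.03,-1.0,0,0,0,-1.0,0,0,0,-1.0,0]
}}

```text
clock: 10.85
ee_pos: [0.5946, 0.0352, 0.2714]
tool_rot: [-0.705, 0.705, -0.054, 0.057]
force: [-3.0, -2.1, 16.1]
finger_gap: 0.0003
```

{"name": "arm_command", "arguments": {
  "targets": [0.1,0,-0.15,0,0.2,0,-0.3,0,0.3,0,-0.45,0,0.4,0,-0.6,0,0.5,0,-0.75,0,0.6,0,-0.9,0,0.7,0,-1.05,0,0.8,0,-1.2,0,0.9,0,-1.35,0,1.0,0,-1.5,0,1.1,0,-1.65,0,1.15,0,-1.7,0,1.15,0,-1.7,0]
}}

```text
clock: 12.15
ee_pos: [0.6167, -0.0109, 0.2714]
tool_rot: [0.705, -0.705, 0.054, -0.057]
force: [-0.5, 1.1, 14.2]
finger_gap: -0.0
```

```bash
python3 -c "
from h import *
plate('t7'); cap('wrist','w7')"
```

```text
[312 190   9  23 131] [31.4 78.8 98. ] [23.  82.6] 78.5
[261 258  29   7 149] [ -81.5 -157.9   98. ] [100.6  18.9] 84.5
tcp [ 84.   90.5 271.4] F [-0.9  1.7 14.6] 12.2
```

View pics/t7c.png

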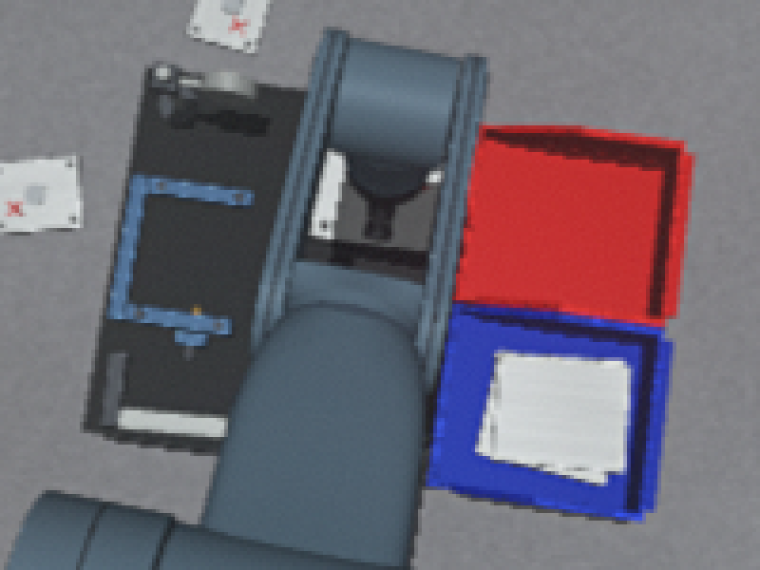

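View pics/w7.png

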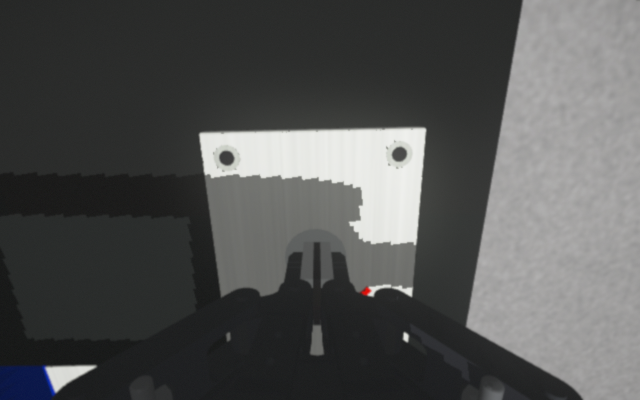

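```bash
python3 -c "
from h import *
c=load('wrist')
for uv in [(201,133),(425,128)]: print(ws(plane(c,[uv],.098)[0]))
M,p=tool(); print(ws(p)); 
c=load('top')
for uv in [(230+475/3.8,150+122/3.8),(230+692/3.8,150+150/3.8),(230+455/3.8,150+302/3.8)]: print(ws(plane(c,[uv],.085)[0]))
"
```

```text
[20.9 38.9 98. ]
[ 18.8 141.6  98. ]
[ 84.   90.5 271.4]
[164.2 173.7  85. ]
[378.  177.3  85. ]
[169.   -5.1  85. ]
```

{"name": "arm_command", "arguments": {
  "targets": [0,0,-0.15,0,0,0,-0.3,0,0,0,-0.45,0,0,0,-0.6,0,0,0,-0.75,0,0,0,-0.9,0,0,0,-1.05,0,0,0,-1.2,0,0,0,-1.2,0,0,-0.4,-1.2,0,0,-1.2,-1.2,0,0,-1.2,-1.2,0]
}}

```text
clock: 13.45
ee_pos: [0.6116, -0.0406, 0.301]
tool_rot: [-0.705, 0.705, -0.054, 0.057]
force: [-0.1, -0.4, -0.1]
finger_gap: 0.0003
```

{"name": "arm_command", "arguments": {
  "targets": [0,0,0.7,0,0,0,1.5,0,0,0,2.3,0,0,0,3.0,0,0,0,3.3,0,0,0,3.3,0],
  "grip": 70
}}

```text
clock: 14.05
ee_pos: [0.6237, 0.0424, 0.2983]
tool_rot: [0.705, -0.705, 0.055, -0.054]
force: [-0.1, 0.5, -0.2]
finger_gap: 0.0699
```

```bash
python3 -c "
from h import *
plate('t8'); c=cap('wrist','w8'); print(robot.state()['finger_gap'])"
```

```text
[334 187  24  31 533] [135.5  92.3  98. ] [ 84.  106.5] 82.1
tcp [ 31.2  89.3 298.5] F [0.4 0.2 0.7] 14.1
0.06986346585249871
```

View pics/w8.png

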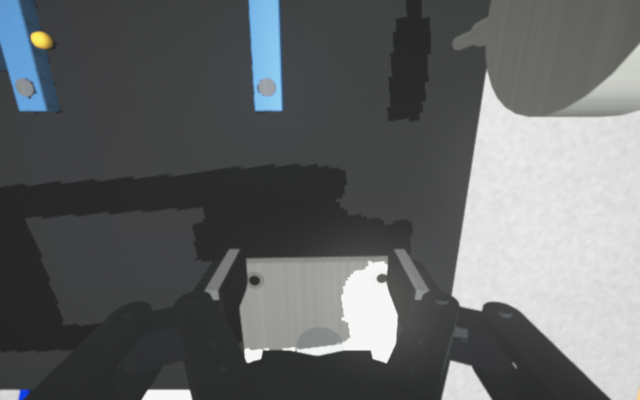

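View pics/t8c.png

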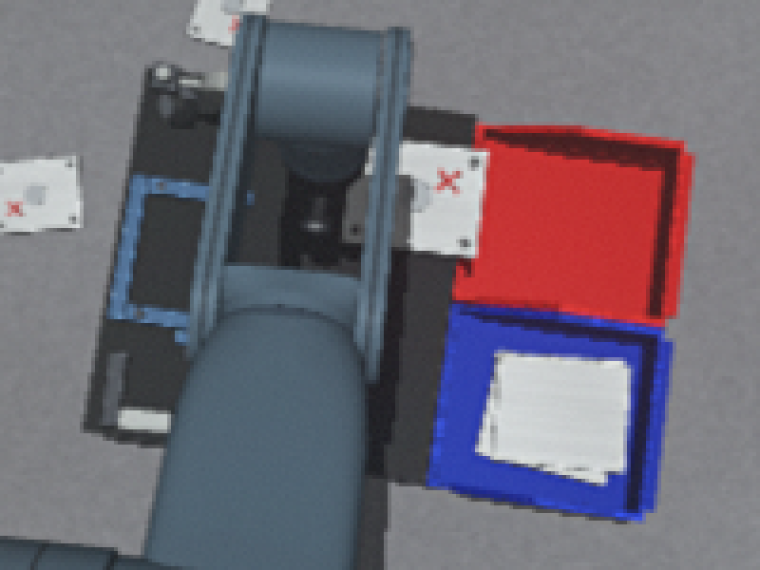

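```bash
python3 -c "
from h import *
c=load('wrist')
for uv in [(247,257),(386,256)]: print(ws(plane(c,[uv],.098)[0]))
M,p=tool(); print(ws(p))"
```

```text
[46.3 46.4 98. ]
[ 45.6 132.7  98. ]
[ 31.9  89.4 298.6]
```

{"name": "arm_command", "arguments": {
  "targets": [0,0,0.3,0,0,0.6,0.35,0,0,1.1,0.35,0,0,1.35,0.35,0,0,1.35,0.35,0]
}}

```text
clock: 14.65
ee_pos: [0.6246, 0.0492, 0.2637]
tool_rot: [-0.705, 0.705, -0.057, 0.055]
force: [-0.6, 0.1, 0.6]
finger_gap: 0.0699
```

```bash
python3 -c "
from h import *
c=cap('wrist','w9'); s=robot.state();print(ws(s['ee_pos']),s['force'])"
```

```text
[ 23.4  89.4 264.6] [0.88154921 1.03764473 0.15103499]
```

View pics/w9.png

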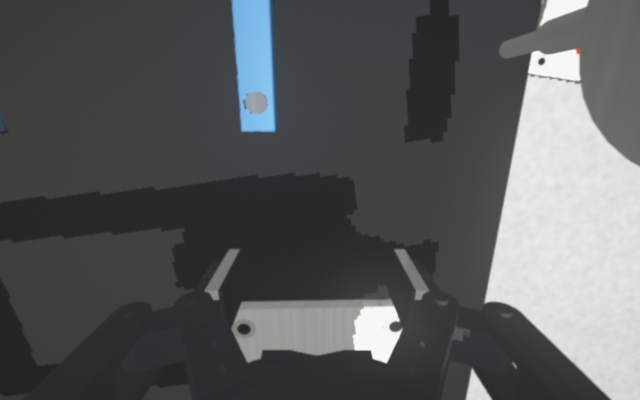

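{"name": "arm_command", "arguments": {
  "targets": [0,0.06,0,0,0,0.12,0,0,0,0.16,0,0]
}}

```text
clock: 15.0
ee_pos: [0.6252, 0.0494, 0.2615]
tool_rot: [-0.705, 0.705, -0.055, 0.056]
force: [-0.2, -0.2, 0.7]
finger_gap: 0.07
```

{"name": "arm_command", "arguments": {
  "targets": [0,0.06,0,0,0,0.1,0,0,0,0.1,0,0]
}}

```text
clock: 15.3
ee_pos: [0.6251, 0.0495, 0.2586]
tool_rot: [-0.705, 0.705, -0.056, 0.055]
force: [0.3, 0.5, -0.3]
finger_gap: 0.0697
```

{"name": "arm_command", "arguments": {
  "targets": [0,0.06,0,0,0,0.1,0,0,0,0.1,0,0]
}}

```text
clock: 15.6
ee_pos: [0.6251, 0.0495, 0.256]
tool_rot: [-0.705, 0.705, -0.056, 0.055]
force: [0.5, -0.3, -0.3]
finger_gap: 0.07
```

{"name": "arm_command", "arguments": {
  "targets": [0,0.04,0,0,0,0.08,0,0,0,0.08,0,0]
}}

```text
clock: 15.9
ee_pos: [0.6251, 0.0495, 0.2557]
tool_rot: [-0.705, 0.705, -0.055, 0.056]
force: [-3.0, 0.1, 8.1]
finger_gap: 0.0706
```

{"name": "arm_command", "arguments": {
  "targets": [0,-0.18,0,0,0,-0.18,-0.2,0,0,-0.18,-0.4,0,0,-0.18,-0.55,0,0,-0.18,-0.7,0,0,-0.18,-0.85,0,0,-0.18,-1.0,0,0,-0.18,-1.15,0,0,-0.18,-1.3,0,0,-0.18,-1.4,0,0,-0.18,-1.4,0]
}}

```text
clock: 17.0
ee_pos: [0.6196, 0.0144, 0.2588]
tool_rot: [-0.705, 0.705, -0.056, 0.056]
force: [0.4, -0.3, 0.3]
finger_gap: 0.0701
```

```bash
python3 -c "
from h import *
plate('t10');c=cap('wrist','w10'); s=robot.state();print(ws(s['ee_pos']),s['force'])"
```

```text
[344 188  20  31 467] [163.7  90.9  98. ] [ 69.7 106.4] 80.9
[261 257  22   8 113] [ -93.8 -158.4   98. ] [76.1 18.6] 83.9
tcp [ 58.3  89.5 258.8] F [-0.5  0.4 -0.8] 17.05
[ 58.2  89.5 258.7] [-0.05429688  1.28792281  0.42929961]
```

View pics/w10.png

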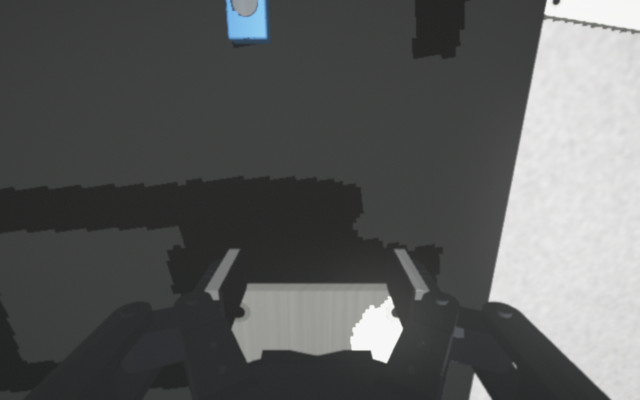

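View pics/t10c.png

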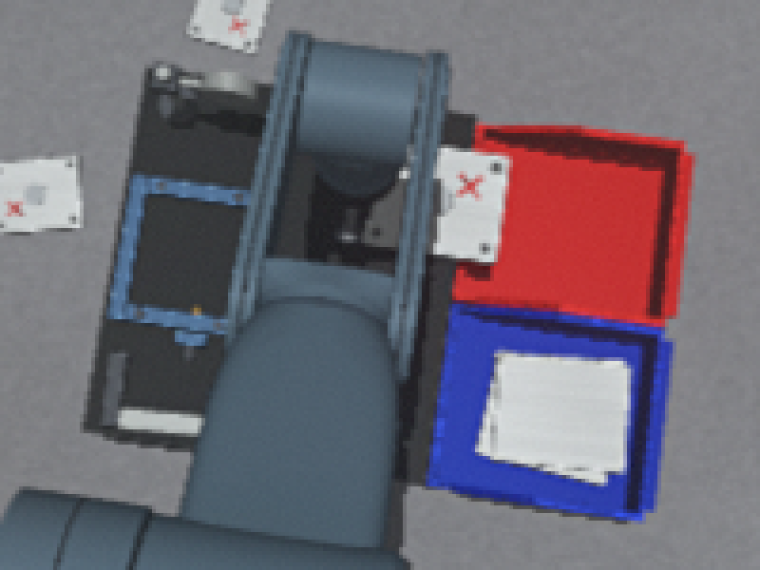

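{"name": "arm_command", "arguments": {
  "targets": [0,0,-0.3,0,0,0,-1.0,0,0,0,-2.2,0,0,0,-3.6,0,0,0,-4.5,0,0,0,-4.5,0,0,0,-4.5,0,0,0,-4.5,0]
}}

```text
clock: 17.9
ee_pos: [0.6019, -0.0961, 0.2587]
tool_rot: [0.705, -0.705, 0.056, -0.055]
force: [0.2, 0.1, -0.6]
finger_gap: 0.0698
```

```bash
python3 -c "
from h import *
plate('t11');c=cap('wrist','w11');c=cap('scene','s11')
cv2.imwrite('pics/s11c.png',cv2.resize(c['image'][150:280,200:390],None,fx=4,fy=4,interpolation=3)[:,:,::-1])"
```

```text
[261 257  29   8 152] [ -81.  -157.7   98. ] [101.8  18.9] 84.2
tcp [170.1  89.2 258.7] F [-0.7 -0.3  0.1] 17.95
```

View pics/s11c.png

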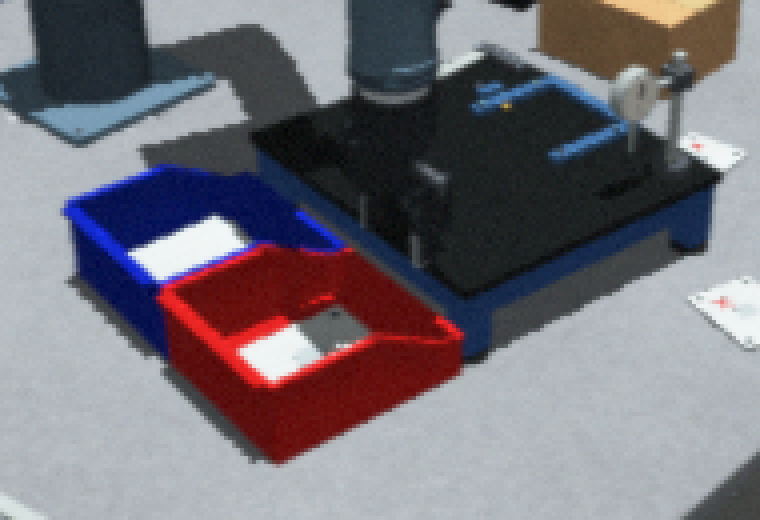

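View pics/t11c.png

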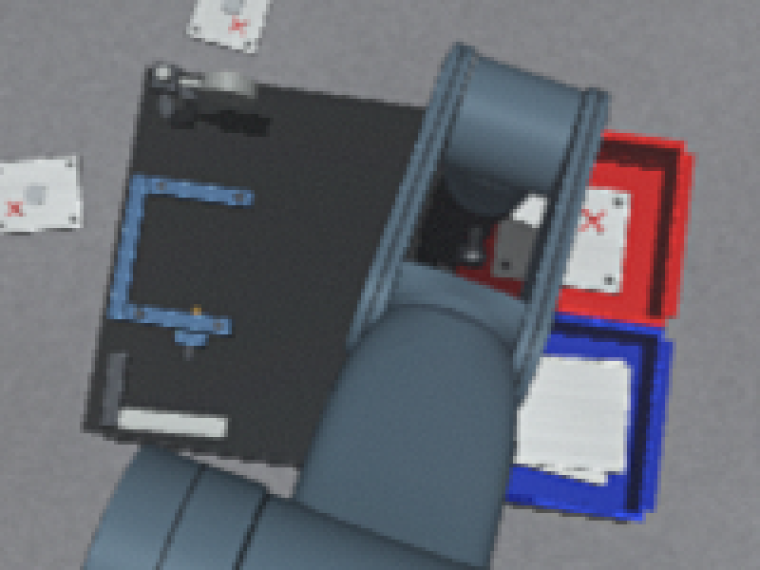

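{"name": "arm_command", "arguments": {
  "targets": [0,-1,0,0,0,-2.5,0,0,0,-4,0,0,0,-6,0,0,-1,-6,0,0,-2.5,-6,1,0,-4,-6,2.5,0,-5,-6,4,0,-6,-6,6,0,-6,-6,7,0,-6,-6,8,0,-6,-6,8,0,-6,-6,8,0]
}}

```text
clock: 19.35
ee_pos: [0.4849, 0.1256, 0.4087]
tool_rot: [-0.705, 0.705, -0.055, 0.054]
force: [-0.3, -0.3, -0.2]
finger_gap: 0.0699
```

```bash
python3 -c "
from h import *
plate('t12');c=load('top')
uu,vv=np.meshgrid(np.arange(640),np.arange(400)); o,d=ray(c,np.c_[uu.ravel(),vv.ravel()])
W=(o+d*c['z_map'].ravel()[:,None]).reshape(400,640,3); im=c['image']
m=((im.min(2)>130)).astype(np.uint8); m[:,:352]=0;m[:,415:]=0;m[:180]=0;m[232:]=0
n,l,s,ce=cv2.connectedComponentsWithStats(m); i=1+s[1:,4].argmax()
w=plane(c,np.argwhere(l==i)[:,::-1].astype(float),.012)[:,:2].astype(np.float32); r=cv2.minAreaRect(w)
print(ws([*r[0],.012]),r[1:]); z=W[l==i][:,2]; print(np.percentile(z,[2,50,98]))
for b in np.round(cv2.boxPoints(r),3): print(ws([*b,0.012]))
"
```

```text
[261 257  23   8 118] [ -91.6 -158.3   98. ] [80.5 18.6] 83.9
tcp [-29.6 -60.7 408.6] F [-0.3 -0.5 -0.4] 19.4
[269.  90.  12.] ((0.13146992027759552, 0.10430637747049332), 81.2892074584961)
[0.00427192 0.01175714 0.01865555]
[335.3  38.3  12. ]
[334.1 142.4  12. ]
[202.6 141.9  12. ]
[203.8  37.9  12. ]
```

View pics/t12c.png

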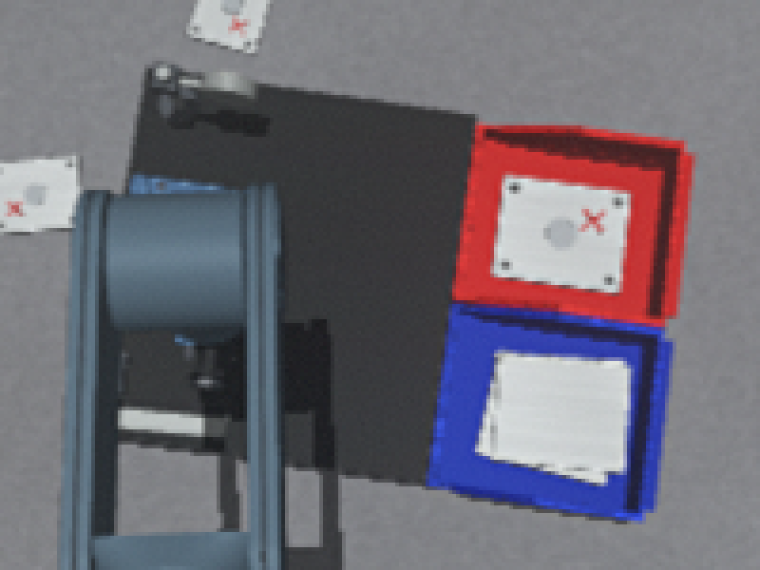

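The plate lies flat in the red bin: its face is at about z 12 mm and it spans station x 203–335 mm. The gripper is touching nothing.

```bash
python3 -c "
from plant import robot
print(robot.job_done())"
```

```text
the job is handed in; nothing more can be done
None
```

The rejected plate is lying flat in the red bin, clear of the station. I handed the job in at about 19.4 s of the 54 s allowed.

**How it went:**
- **Drawing out:** I drew the plate out past the spring with a closed fingertip pressed on its face. The highest contact force I read was 16.6 N.
- **Crossing the table:** I slid it across to the red bin's side with the same fingertip press. It turned about 13° on the way, because I was pressing ahead of its centre; pressing behind the centre straightened it.
- **Over the edge:** I pushed it over from behind with the two open fingers, clear of the table. I never lifted it.

**Last checks:**
- **Plate:** The top camera shows it at station x 203–335, y 38–142 mm, parallel to the bin. Its face is at about 12 mm, so it is flat on the bin floor.
- **Gripper:** It is raised well clear, reading about zero force.
- **Other items:** In the last pictures the part of the square that could be seen had not moved, and the blue bin and its plates were unchanged. I didn't look at the caliper and carton again; the arm did not work near the caliper and passed above the carton only at the start.
- **Forces:** I read them only at the end of each move, so brief peaks during a move were not seen. None of the checks failed or disagreed.

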